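Clamp a freshly glued cover-slip box

ROBOT

A 6-joint arm with a two-finger parallel gripper is mounted at the origin on a cart in front of the work surface, level with it; the furniture and walls round the work are solid. World frame = base frame: x ahead of the robot, y to its left, z up, the work surface at z = 0. Lengths are in m, angles in rad, forces in N, time in s.
With the tool pointing down it reaches from about 0.325 to 0.75 m from the base axis. Payload 7.6 kg.
Tool frame: the origin (TCP) lies at the very end of the fingers, on their centre line; the grasp point (between the pads) lies 19 mm behind it (manip.hold_point_z is the distance from the TCP to the grasp point, in m); z points along the fingers, y is the line along which they close (so a half turn about z gives the same grasp; the last joint's range is limited). The gripper opens to 85 mm and grips with 20 to 120 N. Pads are 22 mm wide; open, the fingers measure 114 mm over their backs; the gripper's body (76 mm by 85 mm) begins 54 mm behind the grasp point. The pads swing forward as they close: fully open they stand 13 mm farther back than shut.
Start: joints at [1.224, 0.052, 1.401, -0, 1.689, -0.07], TCP at [0.143, 0.505, 0.204] pointing down, gripper open.
Joint ranges: [-2.9, 2.9], [-0.91, 2.17], [0.12, 2.37], [-1.06, 4.2], [0.26, 2.73], [-2.93, 2.93]. Speed limits (rad/s): [2.57, 2.57, 3.01, 3.14, 3.14, 3.14].

INTERFACE

Orientations are given as a unit quaternion [w, x, y, z].
In Python, from workcell import manip gives the robot as it stands.
- The arm moves only by the tool play_rows, never from a script. Its arguments are lists of equal length, an entry for each row: "gripper": the closure, from 0 (fully open) to 1 (shut); "translation": the shift along the tool's x, y, z as a fraction of full scale, a list of three; "roll": the turn about the tool's z as a fraction of full scale. In form: {"gripper": [gripper, ...], "translation": [[x, y, z], ...], "roll": [roll, ...]}. A call has 1 to 12 rows; each row shifts and turns the commanded pose from where the row before left it, along the tool's axes as they then stand; what a row does not reach is not made up. Full scale, the value 1, is 20 cm for a shift and 90 degrees for a turn. A row lasts 1/12 s, in which the tool goes at most 41.7 mm and 7.16 degrees, less where a joint would pass 70% of its speed; a pose out of reach is approached as far as the arm can. A call with a number of a shift or a turn outside -1 to 1 is refused whole. A call with a gripper value outside its range is refused whole. The fingers move at their own pace and stop on an object; "newtons" is the grip in N (left out, the last holds). Time passes only in rows, so rows that do not move let the fingers close. It gives the time, the measured TCP pose, the force, the opening and the grip force at its end, in the units of the state.
- manip.get_state(): the state, without advancing time (a new reading comes with each control period).
- manip.get_image(name): name is "scene" or "top"; returns the picture (480x640x3 uint8, red, green, blue); there is no depth.
- manip.get_calibration(name): a dict with "fov_y" (degrees; the focal length in pixels is half the picture's height over the tangent of half this angle, whatever the lens; pixels are square), "cx", "cy" (the principal point, pixels), "cam_to_world" (4x4, takes a point from camera to world coordinates). Camera axes: x right, y down, z forward; pixel columns grow to the right and rows downward; lengths in m; the calibration is good to about 2 mm. A picture is of the moment at which its call begins. get_calibration takes no time and is no camera call.
- manip.sign_off(): hands the job in; it is judged then, once.
The state is a dict: "time_s": time; "q": joint angles; "dq": joint speeds; "tau": joint torques, N m; "ee_pos": TCP position; "eef_rot": TCP orientation; "wrist_force": force on the tool from outside, world axes, zero at the start; "moment": the same for the moment, N m; "width": finger opening in m; "gripper_force": force on a finger pad.
Only numpy, scipy, OpenCV 4.12 (cv2) and the standard library are available. Lean on these libraries where they do the work, as an engineer would, in place of code of your own. Each camera call takes 0.05 s, during which the arm holds its last target. There are 200 camera calls.

TASK

The cover-slip box has just been glued: set it flat on the bed of the bench clamp between the jaws and let go of it, then pump the clamp's ratchet trigger, without pushing the jaw by hand, until the sprung pad of the moving jaw presses the box squarely against the fixed jaw. There is glass inside, so stop when the pad is pushed in about half of its spring travel, never to its stop, and finish while still holding the trigger squeezed. Leave the other things on the desk where they are.

Things in the scene. Friction and masses are not known exactly. Their poses are not given: they have to be found in the camera images.
- clamp: one-hand bar clamp fixed to the desk on a dark steel foot, 245 x 60 mm. Origin on the desk under the bed; x horizontal from handle to fixed jaw, z up. Black housing (28 mm wide, x -131 to -65 mm, top 72 mm above the desk) with an upright handle (22 mm wide, x -126 to -113 mm, top at 115 mm) and the trigger before it. The moving jaw is a grey block on a toothed steel bar
- bed (a point): point on top of the bed at x = 34 mm, y = 0 of the clamp, 24 mm above the desk. The bed is two bright rails (28 mm wide over both, x -55 to +70 mm, 12 mm slot between them)
- fixed_face (a point): centre of the fixed jaw's face (x = 55 mm of the clamp, 32 mm above the desk); the jaw is a grey block 28 mm wide, top 50 mm above the desk
- pad_face (a point): centre of the face of the moving jaw's sprung pad, a black rubber plate 24 mm wide and 15 mm high that looks along +x of the clamp; 74 mm from the fixed face with the jaw fully back. The jaw behind it is 26 mm wide, top 50 mm above the desk
- jaw (a joint): travel of the moving jaw along the clamp's +x, m, 0 = fully back, at most 0.062. It keeps its place by friction (about 6 N) when the trigger is let go
- pad (a joint): how far the sprung pad is pushed into the moving jaw, m: 0 = free, 0.0145 = stop; spring 600 N/m. It starts at 0 and grows only once the box is pressed between both jaws; while it grows, the jaw advances by as much
- trigger (a joint): trigger angle, rad: 0 = out (spring return), 0.48 = squeezed fully towards the handle. A full squeeze sweeps the pawl 14 mm; it first runs idle for 0 to 6 mm, then drives the bar (teeth of 6 mm), so 8 to 14 mm a stroke; let it come fully out between strokes. It takes about 3 to 16 N at the tip
- trigger_tip (a point): centre of the round crossbar at the trigger's upper end (12 mm diameter, 18 mm wide), 102 mm above the desk; it is pushed about 19 mm along -x of the clamp, from x = -85 to -105 mm
- squeeze (a point): on the clamp at x = -112 mm, 102 mm above the desk: middle between the handle's back and the front of the fully squeezed trigger tip. Handle and trigger span 47 mm along x with the trigger out, 28 mm squeezed. The handle is fixed: fingers centred here and opened 68 mm clear the tip; closing, one finger pushes the trigger by half the change of opening, the other meets the handle at the end
- box_center (a point): centre of the cover-slip box, 28 x 28 mm and 16 mm high, 40 g, white with a light-grey lid (fixed); x and y axes square to its sides, z up; half-way up
- spare_eyepiece_mid (a point): spare eyepiece, 39 mm across, 52 mm high, bystander; half-way up
- objective_can_1_mid (a point): objective canister, 34 mm across, 66 mm high, bystander; half-way up
- petri_0_mid (a point): petri dish, 60 mm across, 16 mm high, bystander; half-way up
- coverslip_box: the same cover-slip box; origin at the centre of its underside

How it is judged:
By the outcome, as a careful person would: the job done as asked, in the order asked, and still so for the second after the job is handed in, while the arm keeps its last pose, push and grip.
It also fails if it takes over 67 s, if anything falls off the work surface, if the arm or the gripper's body presses on something with over 40 N, if the wrist force passes 120 N, or if a joint passes its speed limit or range.

## Working session

There is one attempt and no reset: what is moved stays moved. The work goes in short steps, Python scripts to look and compute and a tool call to move; the robot and the scene stay as the last step left them, time stands still between calls to the robot, and variables do not carry over. Pictures are saved under pics/ and viewed, at most 10 in all, crops included, and the job is handed in when it is done.

Besides the shell and the picture viewer there is one more tool, called as name(argument=value, ...), one argument or row to a line, values as JSON. play_rows: Moves the arm, as the interface text tells. Shift numbers are shares of 20 cm and turn numbers shares of 90 degrees, none past 1 either way. Its arguments: {"type":"object","properties":{"gripper":{"type":"array"},"translation":{"type":"array"},"roll":{"type":"array"},"newtons":{"type":"number"}},"required":["gripper","translation","roll"]}

```bash
mkdir -p pics; python3 - <<'E'
from workcell import manip
import cv2,json
for n in("top","scene"):
    cv2.imwrite(f"pics/{n}0.png",manip.get_image(n)[:,:,::-1]); c=manip.get_calibration(n); print(n,c)
s=manip.get_state(); print(s, manip.hold_point_z)
E
```

```text
top {'fov_y': 57.57191867987188, 'cx': 320.35941497663515, 'cy': 246.0049877728089, 'cam_to_world': array([[ 0.01651316, -0.99486635,  0.09984117,  0.42419151],
       [-0.99981039, -0.01746036, -0.00862074, -0.03701382],
       [ 0.01031975, -0.09967988, -0.99496604,  0.94557357],
       [ 0.        ,  0.        ,  0.        ,  1.        ]])}
scene {'fov_y': 42.67076273857755, 'cx': 320.5686970069978, 'cy': 232.88666261147148, 'cam_to_world': array([[ 0.61112341, -0.48215863,  0.627735  , -0.2377778 ],
       [-0.79152222, -0.37682037,  0.48114341, -0.61126225],
       [ 0.00455589, -0.7909042 , -0.61192302,  0.80326103],
       [ 0.        ,  0.        ,  0.        ,  1.        ]])}
{'time_s': 0.1, 'q': array([ 1.22367662e+00,  5.27934991e-02,  1.40163563e+00, -3.68535276e-05,
        1.68857999e+00, -7.03189411e-02]), 'dq': array([-6.03004891e-04, -2.72825810e-03, -2.10641567e-03, -1.49134526e-03,
        5.10763279e-05,  4.00770996e-04]), 'tau': array([ 6.81840320e-04, -3.82584572e+01, -3.60983205e+01, -1.51918230e-04,
        4.80845556e-03, -2.28923210e-05]), 'ee_pos': array([0.14336601, 0.50472838, 0.20364007]), 'eef_rot': array([-1.28847009e-04,  1.37961068e-01,  9.90437399e-01, -6.96651870e-04]), 'wrist_force': array([ 0.14384107,  0.28517262, -0.32395268]), 'moment': array([-0.01777244,  0.00751497, -0.0235787 ]), 'gripper_force': 0.0, 'width': 0.08546486478044776} 0.0187
```

View pics/top0.png

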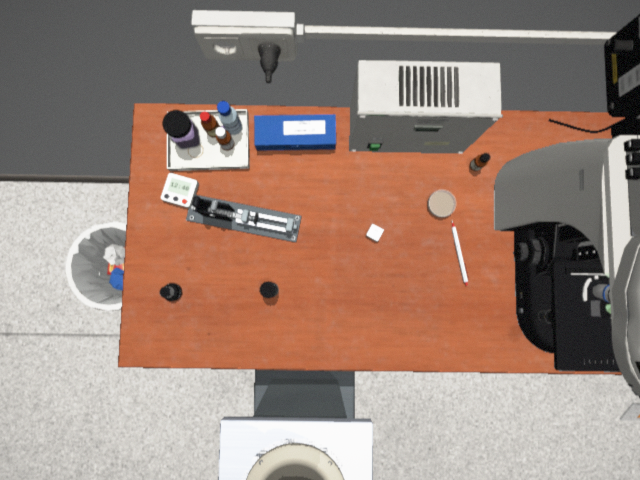

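View pics/scene0.png

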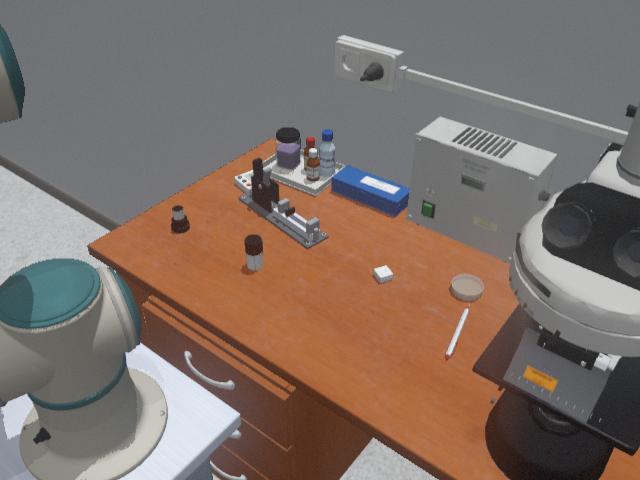

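The top picture shows the clamp from about (190,205) for the handle to (300,228) for the fixed jaw. The box is at (375,233), with the eyepiece (171,292), canister (269,290) and petri dish (441,204) around it. I'll enlarge the clamp and the box.

```bash
python3 - <<'E'
import cv2,numpy as np
t=cv2.imread("pics/top0.png"); s=cv2.imread("pics/scene0.png")
a=cv2.resize(t[185:255,180:310],None,fx=6,fy=6,interpolation=cv2.INTER_CUBIC)
cv2.imwrite("pics/c1.png",a[:420])
b=cv2.resize(s[150:250,230:335],None,fx=6,fy=6,interpolation=cv2.INTER_CUBIC); cv2.imwrite("pics/c2.png",b)
c=cv2.resize(t[218:248,358:394],None,fx=10,fy=10,interpolation=cv2.INTER_CUBIC)
d=cv2.resize(s[260:290,365:401],None,fx=10,fy=10,interpolation=cv2.INTER_CUBIC)
cv2.imwrite("pics/c3.png",np.hstack([c,d]))
E
```

```text
(no output)
```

View pics/c1.png

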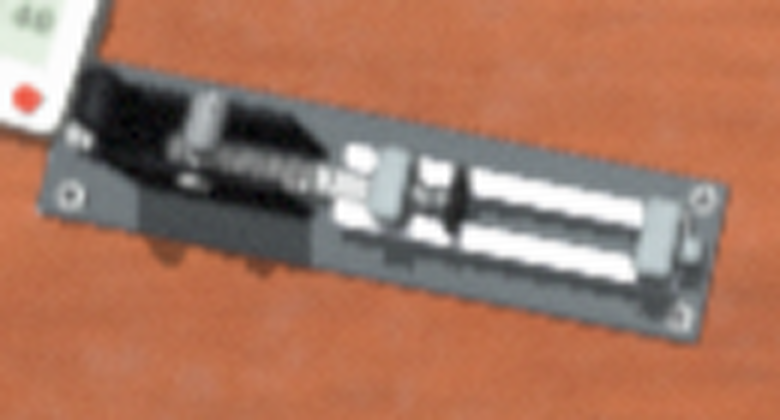

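View pics/c2.png

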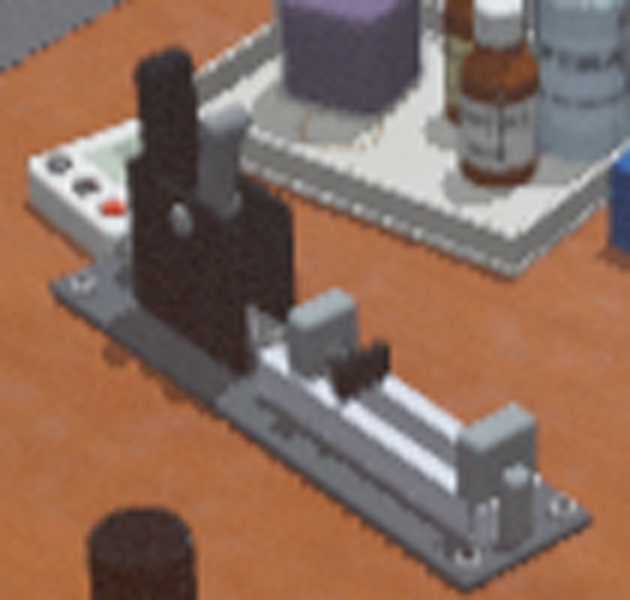

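View pics/c3.png

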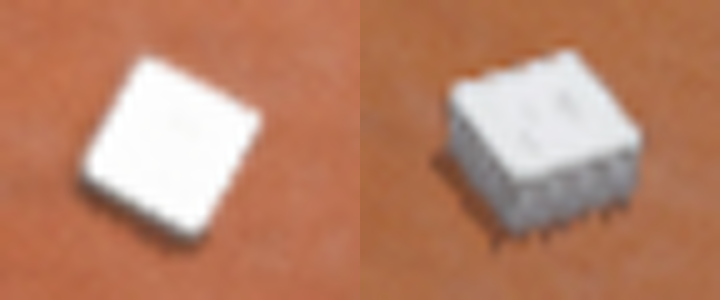

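The crops show:
- **Clamp, `c1`:** fixed-jaw face edge at about (645,233), pad front at about (462,203), trigger crossbar at about (206,121), handle top at about (97,93).
- **Clamp, `c2`:** face edge at about (484,418), trigger bar at about (225,122).
- **Box, `c3`:** all four top corners are visible in both views.

I'll fit the poses from these.

```bash
cat > h.py <<'E'
import numpy as np
from workcell import manip
from scipy.optimize import least_squares
C={n:manip.get_calibration(n) for n in("top","scene")}
def proj(n,P):
    c=C[n];M=np.linalg.inv(c["cam_to_world"]);p=M[:3,:3]@np.asarray(P)+M[:3,3];f=240/np.tan(np.radians(c["fov_y"]/2))
    return np.array([c["cx"]+f*p[0]/p[2],c["cy"]+f*p[1]/p[2]])
def plane(n,uv,z):
    c=C[n];f=240/np.tan(np.radians(c["fov_y"]/2));T=c["cam_to_world"]
    d=T[:3,:3]@[(uv[0]-c["cx"])/f,(uv[1]-c["cy"])/f,1];return T[:3,3]+d*(z-T[2,3])/d[2]
def un(p,s,o): return (np.array(p)+.5)/s-.5+np.array(o)
def fit(obs,x0):
    W=lambda x,p:[x[0]+np.cos(x[2])*p[0]-np.sin(x[2])*p[1],x[1]+np.sin(x[2])*p[0]+np.cos(x[2])*p[1],p[2]]
    r=least_squares(lambda x:np.concatenate([proj(n,W(x,p))-uv for n,p,uv in obs]),x0,x_scale=[.01,.01,.1])
    return r.x,r.fun.reshape(-1,2)
E
python3 - <<'E'
from h import *
np.set_printoptions(precision=4,suppress=True)
t=lambda a:un(a,6,(180,185)); s=lambda a:un(a,6,(230,150))
m=1e-3
L=[("top",[55,0,50],t((645,233))),("top",[-19,0,39.5],t((462,203))),("top",[-85,0,108],t((206,121))),("top",[-119.5,0,115],t((97,93))),
("scene",[55,0,50],s((484,418))),("scene",[-85,0,104],s((225,122))),("scene",[-119.5,0,115],s((165,65)))]
L=[(n,np.array(p)*m,u) for n,p,u in L]
for l in (L[:4],L[4:],L):
    x,r=fit(l,[.43,.14,-1.75]); print("clamp",x,np.degrees(x[2])); print(r)
# foot edges
for a in((40,212),(700,342),(728,185)): print(plane("top",t(a),.006))
k=14*m
cor=[[-k,-k],[k,-k],[k,k],[-k,k]]
tb=[un(a,10,(358,218)) for a in((147,55),(262,118),(197,232),(85,165))]
sb=[un(a,10,(365,260)) for a in((90,88),(215,50),(282,140),(160,180))]
for n,B in(("top",tb),("scene",sb)):
    P=np.array([plane(n,b,.016) for b in B]); e=np.roll(P,-1,0)-P
    print(n,P.mean(0),np.linalg.norm(e,axis=1),np.degrees(np.arctan2(e[:,1],e[:,0])))
E
```

```text
clamp [ 0.5693  0.0776 -1.7556] -100.5884561695027
[[ 0.6208  0.3244]
 [-3.1362 -0.967 ]
 [ 1.2456  0.1063]
 [ 1.0664  0.5035]]
clamp [ 0.5673  0.079  -1.7483] -100.16758583787707
[[ 0.2124  0.3251]
 [-0.0379  0.3668]
 [-0.184  -0.8008]]
clamp [ 0.5686  0.0783 -1.7525] -100.4127011786622
[[ 0.3188  0.5539]
 [-3.4597 -0.6357]
 [ 0.8697  0.5636]
 [ 0.6729  1.0169]
 [ 0.7804  0.1941]
 [ 0.7418  0.1557]
 [ 0.6474 -1.0277]]
[0.5702 0.2465 0.006 ]
[0.5272 0.0071 0.006 ]
[ 0.5846 -0.0017  0.006 ]
top [ 0.5502 -0.1616  0.016 ] [0.0281 0.0285 0.0279 0.0275] [-118.0766  150.8299   59.7864  -28.7343]
scene [ 0.5491 -0.1618  0.016 ] [0.0278 0.0286 0.0271 0.0291] [ -27.9518 -120.391   153.1582   61.1021]
```

play_rows(
  gripper=[0, 0, 0, 0, 0, 0, 0, 0, 0, 0, 0, 0],
  translation=[
    [0, 0, 0],
    [0, 0, 0],
    [-0.17, -0.097, 0],
    [-0.17, -0.097, 0],
    [-0.17, -0.097, 0],
    [-0.17, -0.097, 0],
    [-0.17, -0.097, 0],
    [-0.17, -0.097, 0],
    [-0.17, -0.097, 0],
    [-0.17, -0.097, 0],
    [-0.17, -0.097, 0],
    [-0.17, -0.097, 0],
  ],
  roll=[0.0717, 0.0717, 0, 0, 0, 0, 0, 0, 0, 0, 0, 0],
  newtons=25,
)

```text
time_s: 1.1
ee_pos: [0.3485, 0.1695, 0.2043]
eef_rot: [0.0, 0.248, 0.969, 0.0]
wrist_force: [0.6, 1.9, -0.3]
width: 0.0857
gripper_force: 0.0
```

play_rows(
  gripper=[0, 0, 0, 0, 0, 0, 0, 0, 0, 0, 0, 0],
  translation=[
    [-0.17, -0.097, 0],
    [-0.17, -0.097, 0],
    [-0.17, -0.097, 0],
    [-0.17, -0.097, 0],
    [-0.17, -0.097, 0],
    [-0.17, -0.097, 0],
    [-0.17, -0.097, 0],
    [-0.17, -0.097, 0],
    [-0.17, -0.097, 0],
    [-0.16, -0.097, 0],
    [0, 0, 0.1],
    [0, 0, 0.1],
  ],
  roll=[0, 0, 0, 0, 0, 0, 0, 0, 0, 0, 0, 0],
)

```text
time_s: 2.1
ee_pos: [0.5519, -0.1635, 0.1635]
eef_rot: [0.0, 0.25, 0.968, -0.0]
wrist_force: [-0.1, 0.1, 0.2]
width: 0.0849
gripper_force: 0.0
```

```bash
cat >> h.py <<'E'
def yaw():
    w,x,y,z=manip.get_state()["eef_rot"]; return np.arctan2(1-2*(x*x+z*z),2*(x*y-w*z)), 1-2*(x*x+y*y)
def go(target,yt=None):
    s=manip.get_state();a,zz=yaw(); 
    a2=a if yt is None else np.radians(yt)   # turn first, then shift
    d=np.array(target)-s["ee_pos"]
    ty=np.array([np.cos(a2),np.sin(a2),0]);tx=np.array([-np.sin(a2),np.cos(a2),0])
    print("t",s["time_s"],"pos",s["ee_pos"].round(4),"yaw",np.degrees(a).round(2),"zz",zz.round(4),"w",round(s["width"],4),"F",s["wrist_force"].round(1),"g",s["gripper_force"])
    print("roll",(np.degrees(a-a2)/90).round(4),"shift",(np.array([d@tx,d@ty,-d[2]])/.2).round(4))
E
python3 -c "
from h import *
go([.5497,-.1617,.0035],61.2)"
```

```text
t 2.1 pos [ 0.5519 -0.1635  0.1635] yaw 61.08 zz -1.0 w 0.0849 F [-0.1  0.1  0.2] g 0.0
roll -0.0014 shift [0.0138 0.0026 0.8002]
```

play_rows(
  gripper=[0, 0, 0, 0, 0, 0, 0, 0, 0, 0, 0, 0],
  translation=[
    [0.0138, 0.0026, 0.1],
    [0, 0, 0.1],
    [0, 0, 0.1],
    [0, 0, 0.1],
    [0, 0, 0.1],
    [0, 0, 0.1],
    [0, 0, 0.08],
    [0, 0, 0.06],
    [0, 0, 0.04],
    [0, 0, 0.02],
    [0, 0, 0],
    [0, 0, 0],
  ],
  roll=[0, 0, 0, 0, 0, 0, 0, 0, 0, 0, 0, 0],
)

```text
time_s: 3.1
ee_pos: [0.5494, -0.1597, 0.0051]
eef_rot: [0.001, 0.248, 0.969, 0.0]
wrist_force: [1.1, 0.1, 1.1]
width: 0.0851
gripper_force: 0.0
```

play_rows(
  gripper=[0.8, 0.8, 0.8, 0.8, 0.8, 0.8, 0.8, 0.8, 0.8, 0.8, 0.8, 0.8],
  translation=[
    [0, 0, 0],
    [0, 0, 0],
    [0, 0, 0],
    [0, 0, 0],
    [0, 0, 0],
    [0, 0, 0],
    [0, 0, 0],
    [0, 0, 0],
    [0, 0, 0],
    [0, 0, 0],
    [0, 0, 0],
    [0, 0, 0],
  ],
  roll=[0, 0, 0, 0, 0, 0, 0, 0, 0, 0, 0, 0],
  newtons=25,
)

```text
time_s: 4.1
ee_pos: [0.5489, -0.1595, 0.0044]
eef_rot: [-0.0, 0.248, 0.969, 0.0]
wrist_force: [-0.7, 0.1, 0.3]
width: 0.0169
gripper_force: 0.0
```

```bash
python3 -c "
from h import *
go([.5497,-.1617,.0035],61.2)"
```

```text
t 4.1 pos [ 0.5489 -0.1595  0.0044] yaw 61.24 zz -1.0 w 0.0169 F [-0.7  0.1  0.3] g 0.0
roll 0.0004 shift [-0.0087 -0.0075  0.0044]
```

```bash
python3 - <<'E'
from h import *
import cv2
t=manip.get_image("top")[:,:,::-1];s=manip.get_image("scene")[:,:,::-1]
a=cv2.resize(t[195:270,330:420],(540,450),interpolation=cv2.INTER_CUBIC);b=cv2.resize(s[210:310,350:400+0],(225,450),interpolation=cv2.INTER_CUBIC)
cv2.imwrite("pics/g1.png",np.hstack([a,cv2.resize(s[225:315,360:412],(260,450))]))
print(proj("top",[.5497,-.1617,.016]),proj("scene",[.5497,-.1617,.016]))
E
```

```text
[374.88160344 232.02918177] [383.34467659 270.79036153]
```

View pics/g1.png

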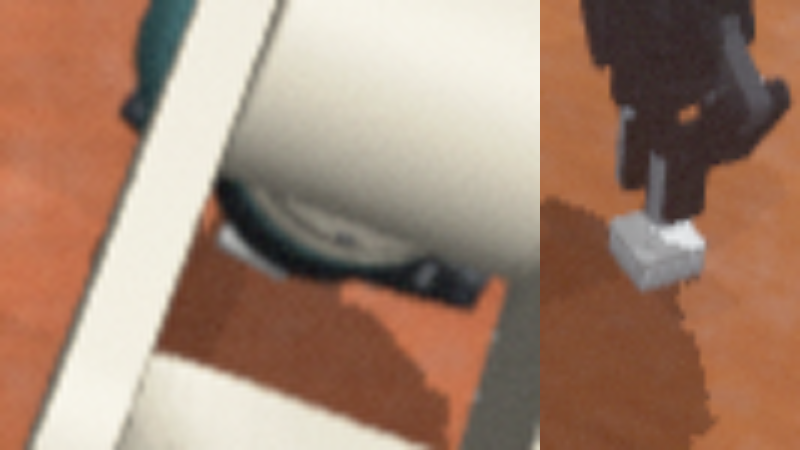

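The scene view shows the box not moved, at about (383,271). The fingertips at about (378,262) and (384,268) have closed on nothing, either above the box or behind it. I'll check where the fingertips should project.

```bash
python3 - <<'E'
from h import *
import cv2
s=manip.get_state();a,_=yaw();ty=np.array([np.cos(a),np.sin(a),0]);tx=np.array([-np.sin(a),np.cos(a),0])
for k in(-1,0,1):
  for z in(0,.015,.03): print(k,z,proj("scene",s["ee_pos"]+k*ty*.0085+[0,0,z]).round(1))
im=manip.get_image("scene")[:,:,::-1]
cv2.imwrite("pics/g2.png",cv2.resize(im[225:295,350:425],None,fx=8,fy=8,interpolation=cv2.INTER_CUBIC))
E
```

```text
-1 0 [383.9 277.7]
-1 0.015 [384.4 271.9]
-1 0.03 [384.9 266. ]
0 0 [381.8 275. ]
0 0.015 [382.3 269.2]
0 0.03 [382.8 263.3]
1 0 [379.8 272.4]
1 0.015 [380.3 266.6]
1 0.03 [380.8 260.7]
```

View pics/g2.png

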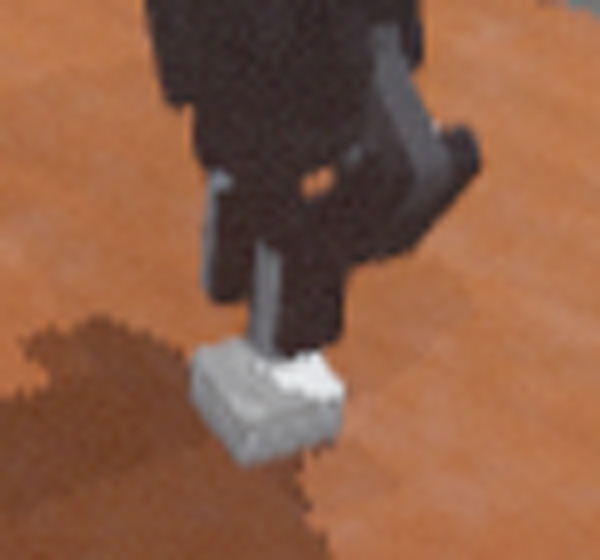

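The near fingertip covers part of the box's top face, so the real fingertips are about 20 mm or more above the reported TCP. I'll reopen partly, re-centre and descend slowly in small checked steps.

play_rows(
  gripper=[0.3, 0.3, 0.3, 0.3, 0.3, 0.3, 0.3, 0.3, 0.3, 0.3, 0.3, 0.3],
  translation=[
    [-0.0087, -0.0075, 0],
    [0, 0, 0],
    [0, 0, 0],
    [0, 0, 0],
    [0, 0, 0],
    [0, 0, 0],
    [0, 0, 0],
    [0, 0, 0.015],
    [0, 0, 0.015],
    [0, 0, 0],
    [0, 0, 0],
    [0, 0, 0],
  ],
  roll=[0, 0, 0, 0, 0, 0, 0, 0, 0, 0, 0, 0],
)

```text
time_s: 5.25
ee_pos: [0.5497, -0.1617, -0.0017]
eef_rot: [-0.0, 0.248, 0.969, 0.0]
wrist_force: [-0.6, -0.1, 0.1]
width: 0.0596
gripper_force: 0.0
```

```bash
python3 -c "
from h import *
go([.5497,-.1617,.0035],61.2)
print(manip.get_state()['q'])"
```

```text
t 5.25 pos [ 0.5497 -0.1617 -0.0017] yaw 61.24 zz -1.0 w 0.0596 F [-0.6 -0.1  0.1] g 0.0
roll 0.0004 shift [-0.0002 -0.0001 -0.0262]
[-3.50558522e-01  3.49426231e-01  1.48629877e+00  1.07646295e-04
  1.30607318e+00 -1.41936055e+00]
```

play_rows(
  gripper=[0.4, 0.4, 0.4, 0.4, 0.4, 0.4, 0.4, 0.4],
  translation=[
    [0, 0, 0.01],
    [0, 0, 0.01],
    [0, 0, 0.01],
    [0, 0, 0.01],
    [0, 0, 0],
    [0, 0, 0],
    [0, 0, 0],
    [0, 0, 0],
  ],
  roll=[0, 0, 0, 0, 0, 0, 0, 0],
)

```text
time_s: 5.92
ee_pos: [0.5498, -0.1617, -0.0095]
eef_rot: [0.0, 0.248, 0.969, 0.0]
wrist_force: [-0.4, 0.1, 0.7]
width: 0.0518
gripper_force: 0.0
```

```bash
python3 - <<'E'
from h import *
import cv2
go([.5497,-.1617,-.02],61.2)
im=manip.get_image("scene")[:,:,::-1]
cv2.imwrite("pics/g3.png",cv2.resize(im[215:295,345:425],None,fx=7,fy=7,interpolation=cv2.INTER_CUBIC))
E
```

```text
t 5.9167 pos [ 0.5498 -0.1617 -0.0095] yaw 61.24 zz -1.0 w 0.0518 F [-0.4  0.1  0.7] g 0.0
roll 0.0004 shift [ 0.0006 -0.0001  0.0525]
```

View pics/g3.png

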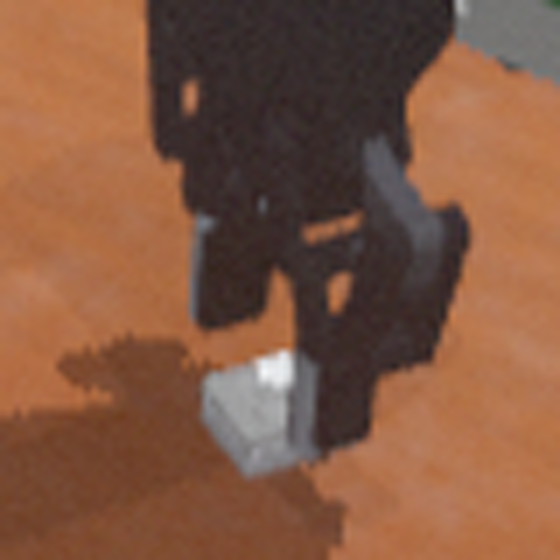

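```bash
python3 - <<'E'
from h import *
s=manip.get_state();a,_=yaw();ty=np.array([np.cos(a),np.sin(a),0]);tx=np.array([-np.sin(a),np.cos(a),0]);P=s["ee_pos"]
near=un((341,449),7,(345,215));far=un((234,324),7,(345,215))
for tau in(.006,.010,.014):
    f=lambda x:np.r_[proj("scene",P+x[0]*tx+(x[2]-.026-tau)*ty+[0,0,x[1]])-near,proj("scene",P+x[0]*tx+(x[2]+.026)*ty+[0,0,x[1]])-far]
    r=least_squares(f,[0,.02,0]);print(tau,"tx off,tip height over TCP,ty off",r.x.round(4),r.fun.round(1))
B=np.array([.5497,-.1617,.016]);print(proj("scene",B))
E
```

```text
0.006 tx off,tip height over TCP,ty off [ 0.0049  0.0424 -0.0123] [-0.4  0.3  0.4 -0.3]
0.01 tx off,tip height over TCP,ty off [-0.0275 -0.0108  0.042 ] [-0.4  0.3  0.4 -0.3]
0.014 tx off,tip height over TCP,ty off [-0.0599 -0.0639  0.0963] [-0.4  0.3  0.4 -0.3]
[383.34467659 270.79036153]
```

play_rows(
  gripper=[0.4, 0.4, 0.4, 0.4, 0.4],
  translation=[
    [0, 0, 0.01],
    [0, 0, 0.01],
    [0, 0, 0.005],
    [0, 0, 0],
    [0, 0, 0],
  ],
  roll=[0, 0, 0, 0, 0],
)

```text
time_s: 6.38
ee_pos: [0.5496, -0.1617, -0.0148]
eef_rot: [-0.0, 0.248, 0.969, 0.0]
wrist_force: [-0.0, -0.3, -0.7]
width: 0.0511
gripper_force: 0.0
```

play_rows(
  gripper=[0.5, 0.6, 0.65, 0.7, 0.75, 0.8, 0.8, 0.8],
  translation=[
    [0, 0, 0],
    [0, 0, 0],
    [0, 0, 0],
    [0, 0, 0],
    [0, 0, 0],
    [0, 0, 0],
    [0, 0, 0],
    [0, 0, 0],
  ],
  roll=[0, 0, 0, 0, 0, 0, 0, 0],
  newtons=20,
)

```text
time_s: 7.05
ee_pos: [0.5499, -0.1617, -0.0144]
eef_rot: [0.0, 0.248, 0.969, 0.0]
wrist_force: [-0.1, -0.2, 1.4]
width: 0.0279
gripper_force: 20.0
```

Gripped at 27.9 mm, with the box resting at TCP z = -14.4 mm. Next I lift, and work out the pose at the bed.

play_rows(
  gripper=[0.8, 0.8, 0.8, 0.8, 0.8, 0.8, 0.8, 0.8],
  translation=[
    [0, 0, -0.02],
    [0, 0, -0.06],
    [0, 0, -0.1],
    [0, 0, -0.12],
    [0, 0, -0.12],
    [0, 0, -0.06],
    [0, 0, -0.02],
    [0, 0, 0],
  ],
  roll=[0, 0, 0, 0, 0, 0, 0, 0],
)

```text
time_s: 7.72
ee_pos: [0.5502, -0.1619, 0.0864]
eef_rot: [0.001, 0.248, 0.969, -0.0]
wrist_force: [-0.6, -0.2, -1.6]
width: 0.0276
gripper_force: 19.8
```

```bash
python3 - <<'E'
from h import *
t=lambda a:un(a,6,(180,185)); s=lambda a:un(a,6,(230,150))
L=[("top",[55,0,50],t((645,233))),("top",[-85,0,108],t((206,121))),("top",[-119.5,0,115],t((97,93))),
("scene",[55,0,50],s((484,418))),("scene",[-85,0,104],s((225,122))),("scene",[-119.5,0,115],s((165,65)))]
x,r=fit([(n,np.array(p)*1e-3,u) for n,p,u in L],[.43,.14,-1.75]);print(x,np.degrees(x[2]),r.round(2).tolist())
cx=np.array([np.cos(x[2]),np.sin(x[2]),0]);O=np.array([x[0],x[1],0])
print("bed",O+.034*cx,"sq",O-.112*cx)
b=O+.034*cx;b[2]=.09
go(b,np.degrees(x[2])+90)
E
```

```text
[ 0.56913226  0.07972726 -1.75281964] -100.42916744039432 [[-0.38, 0.31], [0.13, 0.28], [-0.07, 0.73], [0.38, -0.18], [0.4, -0.17], [0.32, -1.34]]
bed [0.56297759 0.04628896 0.        ] sq [0.58940648 0.18987696 0.        ]
t 7.7167 pos [ 0.5502 -0.1619  0.0864] yaw 61.23 zz -1.0 w 0.0276 F [-0.6 -0.2 -1.6] g 19.82502669095993
roll 0.7962 shift [ 1.0353 -0.1254 -0.0178]
```

play_rows(
  gripper=[0.8, 0.8, 0.8, 0.8, 0.8, 0.8, 0.8, 0.8, 0.8, 0.8, 0.8, 0.8],
  translation=[
    [0, 0, 0],
    [0, 0, 0],
    [0, 0, 0],
    [0, 0, 0],
    [0, 0, 0],
    [0, 0, 0],
    [0, 0, 0],
    [0, 0, 0],
    [0, 0, 0],
    [0, 0, 0],
    [0, 0, 0],
    [0, 0, 0],
  ],
  roll=[0.04, 0.07, 0.07, 0.07, 0.07, 0.07, 0.07, 0.07, 0.07, 0.07, 0.07, 0.0562],
)

```text
time_s: 8.72
ee_pos: [0.5487, -0.1613, 0.0831]
eef_rot: [-0.002, 0.77, 0.638, -0.001]
wrist_force: [-0.7, -0.4, -0.3]
width: 0.0279
gripper_force: 19.8
```

play_rows(
  gripper=[0.8, 0.8, 0.8, 0.8, 0.8, 0.8, 0.8, 0.8, 0.8, 0.8, 0.8, 0.8],
  translation=[
    [0.05, -0.0125, 0],
    [0.1, -0.0125, 0],
    [0.13, -0.0125, 0],
    [0.13, -0.0125, 0],
    [0.13, -0.0125, 0],
    [0.13, -0.0125, 0],
    [0.13, -0.0125, 0],
    [0.1, -0.0125, 0],
    [0.07, -0.0125, 0],
    [0.0653, -0.0129, 0],
    [0, 0, 0],
    [0, 0, 0],
  ],
  roll=[0, 0, 0, 0, 0, 0, 0, 0, 0, 0, 0, 0],
)

```text
time_s: 9.72
ee_pos: [0.562, 0.047, 0.0846]
eef_rot: [-0.0, 0.768, 0.641, -0.001]
wrist_force: [-0.0, 0.2, -0.8]
width: 0.0278
gripper_force: 19.8
```

```bash
python3 - <<'E'
from h import *
import cv2
go([.563,.0463,.09],-10.43)
s=manip.get_image("scene")[:,:,::-1];t=manip.get_image("top")[:,:,::-1]
cv2.imwrite("pics/top1.png",t);cv2.imwrite("pics/scene1.png",s)
P=manip.get_state()["ee_pos"]; u=proj("scene",P+[0,0,.022]);v=proj("top",P+[0,0,.022]);print(u,v)
a=s[140:250,225:335];b=t[180:260,230:310]
cv2.imwrite("pics/g4.png",np.hstack([cv2.resize(a,(440,440),interpolation=cv2.INTER_CUBIC),cv2.resize(b,(352,440)[::1],interpolation=cv2.INTER_CUBIC)]))
E
```

```text
t 9.7167 pos [0.562  0.047  0.0846] yaw -10.28 zz -1.0 w 0.0278 F [-0.   0.2 -0.8] g 19.82764631509781
roll 0.0017 shift [-0.0025  0.0056 -0.0268]
[303.58190524 192.04783362] [274.33846284 217.53184443]
```

View pics/g4.png

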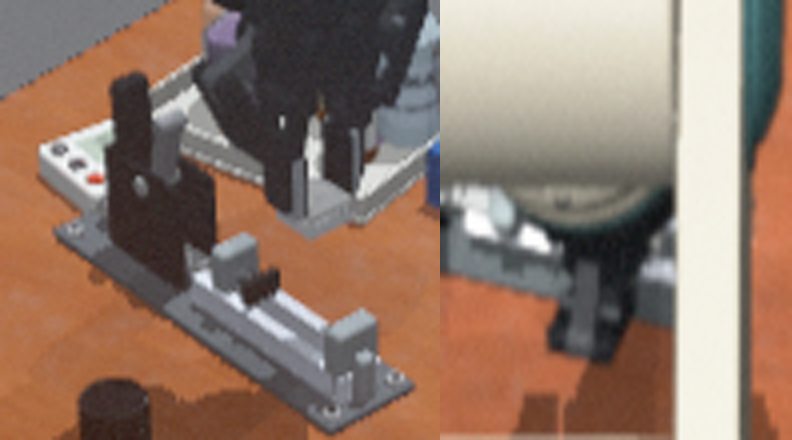

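The scene crop shows the held box at about (304,192), against a predicted (303.6,192.0), so the grip is centred. Now I'll estimate the fingertip height from the visible fingertip pixels.

```bash
python3 - <<'E'
from h import *
P=np.array([.562,.047,.0846]);a=np.radians(-10.28);ty=np.array([np.cos(a),np.sin(a),0]);tx=np.array([-np.sin(a),np.cos(a),0])
print("obs left",un((283,214),4,(225,140)),"right",un((345,190),4,(225,140)))
for d in(.01,.015,.02,.025,.03):
    print(d,proj("scene",P-.0219*ty+[0,0,d]).round(1),"side-mid L",proj("scene",P-.018*ty-.011*tx+[0,0,d]).round(1),"R inner",proj("scene",P+.0139*ty+[0,0,d]).round(1),"R front",proj("scene",P+.018*ty-.011*tx+[0,0,d]).round(1))
print("box bottom corners",[proj("scene",P+i*.014*tx+j*.014*ty+[0,0,.0144]).round(1).tolist() for i in(-1,1) for j in(-1,1)])
E
```

```text
obs left [295.375 193.125] right [310.875 187.125]
0.01 [294.9 201.1] side-mid L [299.9 202.7] R inner [308.3 194.4] R front [313.3 195.9]
0.015 [294.9 199. ] side-mid L [299.9 200.6] R inner [308.3 192.4] R front [313.3 193.9]
0.02 [294.8 197. ] side-mid L [299.9 198.6] R inner [308.3 190.4] R front [313.3 191.9]
0.025 [294.8 194.9] side-mid L [299.8 196.5] R inner [308.2 188.3] R front [313.3 189.8]
0.03 [294.7 192.8] side-mid L [299.8 194.4] R inner [308.2 186.3] R front [313.3 187.8]
box bottom corners [[302.4, 200.7], [312.8, 195.5], [293.4, 194.9], [303.8, 189.8]]
```

play_rows(
  gripper=[0.8, 0.8, 0.8, 0.8, 0.8, 0.8, 0.8, 0.8, 0.8, 0.8, 0.8],
  translation=[
    [-0.0025, 0.0056, 0.02],
    [0, 0, 0.04],
    [0, 0, 0.06],
    [0, 0, 0.06],
    [0, 0, 0.05],
    [0, 0, 0.04],
    [0, 0, 0.03],
    [0, 0, 0.01],
    [0, 0, 0],
    [0, 0, 0],
    [0, 0, 0],
  ],
  roll=[0.0017, 0, 0, 0, 0, 0, 0, 0, 0, 0, 0],
)

```text
time_s: 10.73
ee_pos: [0.564, 0.0458, 0.0241]
eef_rot: [0.0, 0.769, 0.639, 0.001]
wrist_force: [0.1, 1.3, -0.1]
width: 0.0279
gripper_force: 19.8
```

```bash
python3 -c "
from h import *
go([.563,.0463,.0096],-10.43)"
```

```text
t 10.7333 pos [0.564  0.0458 0.0241] yaw -10.57 zz -1.0 w 0.0279 F [ 0.1  1.3 -0.1] g 19.827568531036377
roll -0.0016 shift [ 0.0014 -0.0055  0.0726]
```

play_rows(
  gripper=[0.8, 0.8, 0.8, 0.8, 0.8, 0.8, 0.8, 0.8],
  translation=[
    [0.0014, -0.0055, 0.015],
    [0, 0, 0.015],
    [0, 0, 0.015],
    [0, 0, 0.01],
    [0, 0, 0.0075],
    [0, 0, 0.0055],
    [0, 0, 0],
    [0, 0, 0],
  ],
  roll=[-0.0016, 0, 0, 0, 0, 0, 0, 0],
)

```text
time_s: 11.4
ee_pos: [0.5626, 0.0463, 0.0098]
eef_rot: [0.0, 0.768, 0.64, 0.0]
wrist_force: [0.2, -0.3, -0.4]
width: 0.0284
gripper_force: 19.8
```

```bash
python3 -c "
from h import *
go([.563,.0463,.0096],-10.43)"
```

```text
t 11.4 pos [0.5626 0.0463 0.0098] yaw -10.43 zz -1.0 w 0.0284 F [ 0.2 -0.3 -0.4] g 19.82317954301834
roll -0.0 shift [0.0004 0.002  0.0012]
```

play_rows(
  gripper=[0.8, 0.8, 0.8, 0.8],
  translation=[
    [0, 0.002, 0.004],
    [0, 0, 0.003],
    [0, 0, 0],
    [0, 0, 0],
  ],
  roll=[0, 0, 0, 0],
)

```text
time_s: 11.73
ee_pos: [0.5629, 0.0463, 0.0096]
eef_rot: [-0.0, 0.768, 0.64, 0.0]
wrist_force: [-5.2, 0.4, 8.6]
width: 0.0277
gripper_force: 20.6
```

The box is on the bed: 8.6 N upward at the expected height. Releasing and lifting.

play_rows(
  gripper=[0.6, 0.5, 0.4, 0.35, 0.35, 0.35, 0.35, 0.35, 0.35, 0.35, 0.35, 0.35],
  translation=[
    [0, 0, 0],
    [0, 0, 0],
    [0, 0, 0],
    [0, 0, 0],
    [0, 0, 0],
    [0, 0, 0],
    [0, 0, -0.02],
    [0, 0, -0.05],
    [0, 0, -0.1],
    [0, 0, -0.15],
    [0, 0, -0.15],
    [0, 0, -0.1],
  ],
  roll=[0, 0, 0, 0, 0, 0, 0, 0, 0, 0, 0, 0],
)

```text
time_s: 12.73
ee_pos: [0.5639, 0.0462, 0.1268]
eef_rot: [0.001, 0.768, 0.64, 0.002]
wrist_force: [0.1, 0.1, 0.1]
width: 0.0552
gripper_force: 0.0
```

```bash
python3 -c "
from h import *
go([.5894,.1899,.12],79.57)"
```

```text
t 12.7333 pos [0.5639 0.0462 0.1268] yaw -10.43 zz -1.0 w 0.0552 F [0.1 0.1 0.1] g 0.0
roll -1.0 shift [0.0046 0.7297 0.034 ]
```

play_rows(
  gripper=[0.18, 0.18, 0.18, 0.18, 0.18, 0.18, 0.18, 0.18, 0.18, 0.18, 0.18, 0.18],
  translation=[
    [0, 0, 0],
    [0, 0, 0],
    [0, 0, 0],
    [0, 0, 0],
    [0, 0, 0],
    [0, 0, 0],
    [0, 0, 0],
    [0, 0, 0],
    [0, 0, 0],
    [0, 0, 0],
    [0, 0, 0],
    [0, 0, 0],
  ],
  roll=[-0.0715, -0.0715, -0.0715, -0.0715, -0.0715, -0.0715, -0.0715, -0.0715, -0.0715, -0.0715, -0.0715, -0.0715],
)

```text
time_s: 13.73
ee_pos: [0.5631, 0.0462, 0.1236]
eef_rot: [0.001, 0.198, 0.98, 0.0]
wrist_force: [-0.1, 0.1, 1.4]
width: 0.07
gripper_force: 0.0
```

play_rows(
  gripper=[0.18, 0.18, 0.18, 0.18, 0.18, 0.18, 0.18, 0.18, 0.18, 0.18, 0.18, 0.18],
  translation=[
    [0, 0, 0],
    [0, 0, 0],
    [0.0046, 0.06, 0],
    [0, 0.1, 0],
    [0, 0.12, 0],
    [0, 0.12, 0],
    [0, 0.12, 0],
    [0, 0.1, 0],
    [0, 0.07, 0],
    [0, 0.04, 0],
    [0, 0, 0],
    [0, 0, 0],
  ],
  roll=[-0.0715, -0.0705, 0, 0, 0, 0, 0, 0, 0, 0, 0, 0],
)

```text
time_s: 14.73
ee_pos: [0.5884, 0.1898, 0.1225]
eef_rot: [-0.0, 0.091, 0.996, -0.0]
wrist_force: [-0.9, -0.3, -0.3]
width: 0.0698
gripper_force: 0.0
```

```bash
python3 - <<'E'
from h import *
import cv2
go([.5894,.1899,.061],79.57)
s=manip.get_image("scene")[:,:,::-1];t=manip.get_image("top")[:,:,::-1]
cv2.imwrite("pics/top2.png",t);cv2.imwrite("pics/scene2.png",s)
E
```

```text
t 14.7333 pos [0.5884 0.1898 0.1225] yaw 79.53 zz -1.0 w 0.0698 F [-0.9 -0.3 -0.3] g 0.0
roll -0.0005 shift [-0.0049  0.0015  0.3074]
```

```bash
cat >> h.py <<'E'
import cv2
CL=np.array([.56913,.07973,-1.75282])
def cw(x,y,z):
    c,s=np.cos(CL[2]),np.sin(CL[2]);return [CL[0]+c*x-s*y,CL[1]+s*x+c*y,z]
def prof(img,z,ys,xs,n="scene"):
    uv=np.array([[proj(n,cw(x,y,z)) for x in xs] for y in ys],np.float32)
    g=cv2.cvtColor(img,cv2.COLOR_BGR2GRAY)
    return cv2.remap(g,uv[...,0],uv[...,1],cv2.INTER_LINEAR).mean(0).round().astype(int)
E
python3 - <<'E'
from h import *
xs=np.arange(-.066,.064,.002)
print((xs*1000).round().astype(int).tolist())
for f in("scene0","scene2"):
    im=cv2.imread(f"pics/{f}.png")
    print(f)
    for z,ys in((.05,[-.008,-.004,0,.004,.008]),(.040,[-.008,-.004,0,.004,.008])): print(z,prof(im,z,ys,xs).tolist())
E
```

```text
[-66, -64, -62, -60, -58, -56, -54, -52, -50, -48, -46, -44, -42, -40, -38, -36, -34, -32, -30, -28, -26, -24, -22, -20, -18, -16, -14, -12, -10, -8, -6, -4, -2, 0, 2, 4, 6, 8, 10, 12, 14, 16, 18, 20, 22, 24, 26, 28, 30, 32, 34, 36, 38, 40, 42, 44, 46, 48, 50, 52, 54, 56, 58, 60, 62]
scene0
0.05 [47, 45, 47, 56, 61, 66, 73, 77, 84, 90, 96, 102, 115, 144, 164, 171, 172, 168, 159, 138, 115, 100, 98, 100, 102, 106, 107, 109, 110, 111, 106, 98, 88, 84, 82, 89, 93, 101, 108, 116, 126, 129, 130, 128, 131, 130, 131, 132, 130, 131, 130, 132, 132, 133, 135, 135, 136, 134, 134, 132, 141, 158, 168, 170, 169]
0.04 [47, 49, 51, 54, 59, 68, 76, 96, 123, 140, 148, 150, 146, 133, 116, 100, 91, 90, 90, 91, 93, 95, 97, 97, 93, 83, 70, 61, 54, 51, 58, 63, 70, 81, 96, 123, 149, 159, 163, 165, 164, 164, 165, 165, 166, 166, 166, 166, 166, 166, 168, 167, 165, 164, 163, 161, 167, 161, 155, 153, 149, 140, 123, 103, 92]
scene2
0.05 [48, 46, 48, 58, 63, 68, 75, 79, 88, 93, 99, 105, 118, 149, 169, 177, 177, 174, 164, 143, 121, 105, 102, 104, 106, 110, 111, 113, 115, 115, 109, 102, 93, 89, 85, 93, 97, 105, 112, 121, 132, 134, 137, 135, 137, 135, 136, 142, 172, 199, 210, 215, 212, 214, 213, 215, 213, 211, 213, 212, 202, 188, 179, 176, 176]
0.04 [49, 50, 54, 57, 61, 70, 77, 98, 127, 145, 153, 155, 151, 138, 121, 106, 96, 94, 94, 94, 97, 99, 100, 102, 96, 85, 74, 65, 55, 53, 61, 65, 72, 85, 100, 128, 154, 165, 168, 171, 171, 169, 178, 206, 226, 233, 235, 237, 238, 238, 237, 236, 235, 235, 233, 219, 198, 173, 161, 158, 155, 146, 129, 108, 96]
```

play_rows(
  gripper=[0.18, 0.18, 0.18, 0.18, 0.18, 0.18, 0.18, 0.18],
  translation=[
    [-0.0049, 0.0015, 0.04],
    [0, 0, 0.05],
    [0, 0, 0.04],
    [0, 0, 0.02],
    [0, 0, 0.01],
    [0, 0, 0],
    [0, 0, 0],
    [0, 0, 0],
  ],
  roll=[0, 0, 0, 0, 0, 0, 0, 0],
)

```text
time_s: 15.5
ee_pos: [0.5897, 0.1901, 0.091]
eef_rot: [0.0, 0.091, 0.996, 0.0]
wrist_force: [-0.8, -0.1, 0.7]
width: 0.0702
gripper_force: 0.0
```

play_rows(
  gripper=[0.1, 0.1, 0.1, 0.1, 0.1, 0.1, 0.1, 0.1, 0.1, 0.1, 0.1],
  translation=[
    [0, 0, 0],
    [0, 0, 0],
    [0, 0, 0.02],
    [0, 0, 0.03],
    [0, 0, 0.03],
    [0, 0, 0.03],
    [0, 0, 0.03],
    [0, 0, 0.03],
    [0, 0, 0.02],
    [0, 0, 0],
    [0, 0, 0],
  ],
  roll=[0, 0, 0, 0, 0, 0, 0, 0, 0, 0, 0],
)

```text
time_s: 16.42
ee_pos: [0.5893, 0.19, 0.0521]
eef_rot: [-0.0, 0.091, 0.996, -0.0]
wrist_force: [0.7, 0.8, 0.9]
width: 0.077
gripper_force: 0.0
```

```bash
python3 -c "
from h import *
go([.5894,.1899,.053],79.57)
cv2.imwrite('pics/scene3.png',manip.get_image('scene')[:,:,::-1])
im=cv2.imread('pics/scene3.png');xs=np.arange(-.13,-.02,.003)
print(prof(im,.05,[-.008,0,.008],np.arange(-.05,-.02,.002)))
a=im[130:230,235:335];cv2.imwrite('pics/g5.png',cv2.resize(a,(600,600),interpolation=cv2.INTER_CUBIC))"
```

```text
t 16.4167 pos [0.5893 0.19   0.0521] yaw 79.57 zz -1.0 w 0.077 F [0.7 0.8 0.9] g 0.0
roll -0.0 shift [-0.0005 -0.0007 -0.0043]
[ 88  96 101 103 110 145 170 177 178 175 166 145 122 108 105]
```

View pics/g5.png

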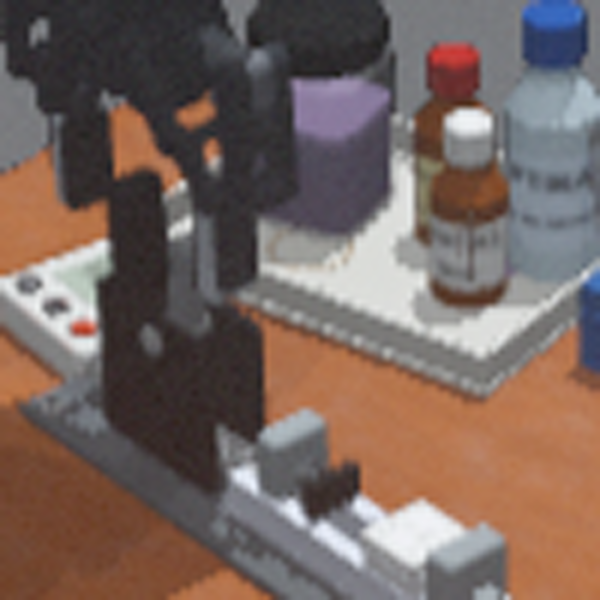

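The crop shows the box flat on the bed before the fixed jaw at about (420,535). One finger is behind the handle at (85,160) and the other in front of the trigger at (235,240). First stroke.

play_rows(
  gripper=[0.75, 0.75, 0.75, 0.75, 0.75, 0.75, 0.75, 0.75, 0.75, 0.75],
  translation=[
    [0, 0, 0],
    [0, 0, 0],
    [0, 0, 0],
    [0, 0, 0],
    [0, 0, 0],
    [0, 0, 0],
    [0, 0, 0],
    [0, 0, 0],
    [0, 0, 0],
    [0, 0, 0],
  ],
  roll=[0, 0, 0, 0, 0, 0, 0, 0, 0, 0],
  newtons=25,
)

```text
time_s: 17.3
ee_pos: [0.5907, 0.1911, 0.0544]
eef_rot: [0.002, 0.091, 0.996, 0.001]
wrist_force: [2.6, 3.6, 5.6]
width: 0.0296
gripper_force: 26.7
```

```bash
cat >> h.py <<'E'
def track(name):
    go([.5894,.1899,.053],79.57)
    im=np.mean([manip.get_image("scene")[:,:,::-1] for _ in range(3)],0).astype(np.uint8);cv2.imwrite(f"pics/{name}.png",im)
    xs=np.arange(-.07,.066,.0005);ys=[-.008,-.004,0,.004,.008]
    ref=cv2.imread("pics/scene3.png")
    # jaw shift: best match of the jaw-top profile of the reference
    p0=prof(ref,.05,ys,xs).astype(float);p1=prof(im,.05,ys,xs).astype(float)
    a=p0[44:92];best=sorted((np.mean(((a-a.mean())-(p1[44+k:92+k]-p1[44+k:92+k].mean()))**2),k*.5) for k in range(-6,130))
    print("jaw shift mm",best[:3])
    q=prof(im,.04,ys,xs)
    i=np.where(q>205)[0];print("box top x mm (orig 20..46)",xs[i[0]]*1e3,xs[i[-1]]*1e3,len(i)/2)
    print("z.04",q[::4].tolist())
E
python3 -c "
from h import *
track('s1')"
```

```text
t 17.3 pos [0.5907 0.1911 0.0544] yaw 79.61 zz -1.0 w 0.0296 F [2.6 3.6 5.6] g 26.749567112128716
roll 0.0005 shift [ 0.0053 -0.0072  0.007 ]
jaw shift mm [(np.float64(88.59722222222221), 8.0), (np.float64(97.99826388888887), 7.5), (np.float64(104.359375), 8.5)]
box top x mm (orig 20..46) 20.000000000000075 45.00000000000009 25.5
z.04 [49, 59, 58, 53, 55, 60, 63, 70, 75, 80, 88, 92, 99, 112, 133, 146, 154, 156, 153, 142, 126, 107, 97, 94, 94, 94, 95, 98, 100, 102, 99, 88, 77, 66, 58, 56, 57, 65, 72, 76, 98, 129, 149, 163, 179, 207, 227, 234, 236, 238, 239, 239, 238, 237, 236, 236, 233, 219, 198, 174, 162, 160, 156, 146, 129, 109, 96, 93]
```

play_rows(
  gripper=[0.12, 0.12, 0.12, 0.12, 0.12, 0.12, 0.12, 0.12, 0.12],
  translation=[
    [0, 0, 0],
    [0, 0, 0],
    [0, 0, 0],
    [0, 0, 0],
    [0, 0, 0],
    [0, 0, 0],
    [0, 0, 0],
    [0, 0, 0],
    [0, 0, 0],
  ],
  roll=[0, 0, 0, 0, 0, 0, 0, 0, 0],
)

```text
time_s: 18.2
ee_pos: [0.5894, 0.1901, 0.0524]
eef_rot: [0.0, 0.091, 0.996, 0.0]
wrist_force: [0.3, -0.4, -0.4]
width: 0.0748
gripper_force: 0.0
```

play_rows(
  gripper=[0.75, 0.75, 0.75, 0.75, 0.75, 0.75, 0.75, 0.75, 0.75, 0.75],
  translation=[
    [0, 0, 0],
    [0, 0, 0],
    [0, 0, 0],
    [0, 0, 0],
    [0, 0, 0],
    [0, 0, 0],
    [0, 0, 0],
    [0, 0, 0],
    [0, 0, 0],
    [0, 0, 0],
  ],
  roll=[0, 0, 0, 0, 0, 0, 0, 0, 0, 0],
)

```text
time_s: 19.03
ee_pos: [0.5908, 0.1911, 0.0545]
eef_rot: [0.002, 0.09, 0.996, 0.001]
wrist_force: [3.4, 4.9, 6.5]
width: 0.0299
gripper_force: 26.7
```

```bash
python3 -c "
from h import *
track('s2')"
```

```text
t 19.0333 pos [0.5908 0.1911 0.0545] yaw 79.62 zz -1.0 w 0.0299 F [3.4 4.9 6.5] g 26.708175170933828
roll 0.0005 shift [ 0.0059 -0.0073  0.0077]
jaw shift mm [(np.float64(196.6662326388889), 20.0), (np.float64(203.68706597222226), 20.5), (np.float64(211.19270833333334), 19.5)]
box top x mm (orig 20..46) 21.000000000000075 45.00000000000009 24.5
z.04 [47, 51, 53, 50, 54, 59, 62, 70, 75, 80, 88, 93, 98, 104, 112, 121, 145, 164, 169, 171, 176, 172, 170, 162, 154, 147, 131, 112, 98, 94, 94, 94, 95, 97, 101, 103, 103, 95, 82, 69, 60, 55, 58, 67, 113, 182, 222, 233, 236, 237, 239, 239, 239, 237, 236, 236, 233, 220, 198, 174, 162, 159, 156, 147, 129, 108, 96, 94]
```

play_rows(
  gripper=[0.12, 0.12, 0.12, 0.12, 0.12, 0.12, 0.12, 0.12, 0.12],
  translation=[
    [0, 0, 0],
    [0, 0, 0],
    [0, 0, 0],
    [0, 0, 0],
    [0, 0, 0],
    [0, 0, 0],
    [0, 0, 0],
    [0, 0, 0],
    [0, 0, 0],
  ],
  roll=[0, 0, 0, 0, 0, 0, 0, 0, 0],
)

```text
time_s: 19.93
ee_pos: [0.5894, 0.1901, 0.0524]
eef_rot: [0.0, 0.091, 0.996, 0.0]
wrist_force: [1.2, -0.3, -0.7]
width: 0.0753
gripper_force: 0.0
```

play_rows(
  gripper=[0.75, 0.75, 0.75, 0.75, 0.75, 0.75, 0.75, 0.75, 0.75, 0.75],
  translation=[
    [0, 0, 0],
    [0, 0, 0],
    [0, 0, 0],
    [0, 0, 0],
    [0, 0, 0],
    [0, 0, 0],
    [0, 0, 0],
    [0, 0, 0],
    [0, 0, 0],
    [0, 0, 0],
  ],
  roll=[0, 0, 0, 0, 0, 0, 0, 0, 0, 0],
)

```text
time_s: 20.77
ee_pos: [0.5908, 0.1911, 0.0544]
eef_rot: [0.002, 0.09, 0.996, 0.001]
wrist_force: [3.5, 4.9, 5.5]
width: 0.03
gripper_force: 26.7
```

```bash
python3 -c "
from h import *
track('s3')"
```

```text
t 20.7667 pos [0.5908 0.1911 0.0544] yaw 79.62 zz -1.0 w 0.03 F [3.5 4.9 5.5] g 26.724637267179787
roll 0.0005 shift [ 0.0055 -0.0072  0.0072]
jaw shift mm [(np.float64(220.30164930555554), 32.0), (np.float64(221.6558159722222), 32.5), (np.float64(242.3125), 31.5)]
box top x mm (orig 20..46) 24.000000000000078 45.5000000000001 22.0
z.04 [47, 51, 54, 51, 54, 60, 64, 71, 75, 80, 89, 93, 99, 104, 113, 121, 145, 163, 170, 173, 172, 172, 172, 171, 172, 173, 174, 176, 167, 161, 156, 148, 131, 113, 99, 94, 94, 94, 95, 97, 102, 105, 104, 99, 85, 80, 142, 206, 229, 235, 236, 238, 239, 239, 237, 236, 232, 219, 201, 178, 164, 160, 156, 147, 129, 108, 96, 94]
```

```bash
python3 - <<'E'
from h import *
t=np.mean([manip.get_image("top")[:,:,::-1] for _ in range(3)],0).astype(np.uint8);cv2.imwrite("pics/t3.png",t)
xs=np.arange(.010,.066,.002);print((xs*1e3).round().astype(int).tolist())
for f in("top0","top2","t3"): print(f,prof(cv2.imread(f"pics/{f}.png"),.04,[-.008,-.004,0,.004,.008],xs,"top").tolist())
for y in(-.0125,.0125):
  for f in("scene3","s1","s2","s3"): print(y,f,prof(cv2.imread(f"pics/{f}.png"),.04,[y],xs).tolist())
E
```

```text
[10, 12, 14, 16, 18, 20, 22, 24, 26, 28, 30, 32, 34, 36, 38, 40, 42, 44, 46, 48, 50, 52, 54, 56, 58, 60, 62, 64]
top0 [175, 175, 177, 179, 179, 176, 176, 176, 178, 180, 177, 176, 177, 177, 177, 177, 177, 177, 178, 180, 176, 173, 184, 197, 199, 200, 197, 176]
top2 [179, 179, 181, 185, 207, 241, 253, 254, 254, 254, 254, 254, 254, 253, 253, 253, 254, 253, 247, 193, 161, 172, 192, 206, 208, 209, 205, 183]
t3 [179, 192, 190, 157, 96, 97, 185, 247, 254, 254, 254, 254, 254, 254, 254, 253, 253, 254, 254, 252, 228, 167, 186, 205, 207, 208, 205, 184]
-0.0125 scene3 [123, 125, 125, 124, 135, 174, 206, 217, 226, 218, 223, 220, 222, 223, 220, 223, 221, 219, 206, 186, 156, 144, 111, 99, 98, 96, 95, 96]
-0.0125 s1 [65, 76, 99, 120, 133, 172, 205, 217, 225, 218, 224, 220, 222, 223, 220, 222, 220, 218, 206, 185, 155, 143, 112, 98, 94, 94, 94, 96]
-0.0125 s2 [56, 54, 52, 51, 76, 154, 200, 216, 224, 218, 223, 220, 221, 222, 221, 223, 220, 218, 206, 185, 155, 144, 112, 98, 95, 95, 95, 96]
-0.0125 s3 [93, 92, 89, 81, 75, 74, 115, 175, 222, 219, 224, 220, 222, 222, 220, 223, 221, 224, 218, 210, 195, 164, 114, 98, 95, 96, 96, 97]
0.0125 scene3 [130, 133, 133, 134, 153, 187, 214, 224, 225, 224, 222, 222, 225, 221, 224, 222, 224, 203, 187, 180, 178, 177, 173, 159, 134, 111, 96, 94]
0.0125 s1 [131, 132, 132, 133, 151, 185, 213, 224, 224, 223, 222, 222, 224, 221, 223, 221, 222, 203, 187, 180, 176, 175, 172, 159, 134, 109, 94, 95]
0.0125 s2 [117, 125, 130, 132, 151, 185, 214, 224, 225, 223, 221, 222, 224, 220, 223, 221, 222, 202, 186, 179, 176, 175, 171, 158, 133, 109, 95, 95]
0.0125 s3 [131, 132, 128, 109, 108, 123, 170, 213, 222, 221, 221, 223, 225, 222, 224, 219, 217, 201, 186, 179, 176, 175, 172, 159, 133, 109, 94, 93]
```

Strokes advance 12 mm now, and the third pushed the box about 3 mm. I expect contact with the fixed jaw at a shift of about 36.6 mm and half travel at about 43.9 mm, which is nearly a full stroke. I'll squeeze the next one in stages.

play_rows(
  gripper=[0.12, 0.12, 0.12, 0.12, 0.12, 0.12, 0.12, 0.12, 0.12],
  translation=[
    [0, 0, 0],
    [0, 0, 0],
    [0, 0, 0],
    [0, 0, 0],
    [0, 0, 0],
    [0, 0, 0],
    [0, 0, 0],
    [0, 0, 0],
    [0, 0, 0],
  ],
  roll=[0, 0, 0, 0, 0, 0, 0, 0, 0],
)

```text
time_s: 21.82
ee_pos: [0.5894, 0.1901, 0.0524]
eef_rot: [0.0, 0.091, 0.996, 0.0]
wrist_force: [-0.4, -0.8, -0.1]
width: 0.0756
gripper_force: 0.0
```

play_rows(
  gripper=[0.2, 0.3, 0.4, 0.45, 0.5, 0.52, 0.52, 0.52, 0.52, 0.52],
  translation=[
    [0, 0, 0],
    [0, 0, 0],
    [0, 0, 0],
    [0, 0, 0],
    [0, 0, 0],
    [0, 0, 0],
    [0, 0, 0],
    [0, 0, 0],
    [0, 0, 0],
    [0, 0, 0],
  ],
  roll=[0, 0, 0, 0, 0, 0, 0, 0, 0, 0],
)

```text
time_s: 22.65
ee_pos: [0.59, 0.1877, 0.0538]
eef_rot: [0.001, 0.092, 0.996, -0.002]
wrist_force: [-4.1, -9.8, 6.8]
width: 0.0408
gripper_force: 5.2
```

```bash
cat >> h.py <<'E'
def tt(name):
    track(name)
    t=np.mean([manip.get_image("top")[:,:,::-1] for _ in range(3)],0).astype(np.uint8);cv2.imwrite(f"pics/{name}t.png",t)
    xs=np.arange(.010,.066,.002);print("top",prof(t,.04,[-.008,-.004,0,.004,.008],xs,"top").tolist())
    for y in(-.0125,.0125): print(y,prof(cv2.imread(f"pics/{name}.png"),.04,[y],xs).tolist())
E
python3 -c "
from h import *
tt('s4')"
```

```text
t 22.65 pos [0.59   0.1877 0.0538] yaw 79.48 zz -1.0 w 0.0408 F [-4.1 -9.8  6.8] g 5.158199518918991
roll -0.001 shift [0.0049 0.0103 0.0042]
jaw shift mm [(np.float64(218.91666666666666), 35.5), (np.float64(225.359375), 36.0), (np.float64(235.8315972222222), 35.0)]
box top x mm (orig 20..46) 26.500000000000078 45.00000000000009 19.0
z.04 [47, 48, 48, 48, 52, 58, 63, 72, 75, 82, 89, 94, 102, 106, 111, 123, 147, 165, 171, 172, 171, 172, 170, 170, 171, 170, 171, 174, 176, 174, 166, 161, 154, 144, 126, 107, 97, 94, 94, 94, 95, 97, 100, 100, 95, 84, 84, 135, 198, 227, 235, 236, 238, 239, 239, 238, 232, 218, 200, 178, 165, 161, 157, 147, 129, 109, 96, 94]
top [160, 181, 190, 181, 166, 104, 90, 171, 244, 254, 254, 254, 254, 254, 254, 253, 253, 253, 254, 254, 252, 229, 201, 206, 208, 208, 205, 183]
-0.0125 [95, 93, 91, 87, 79, 72, 66, 98, 188, 205, 223, 220, 221, 223, 220, 223, 220, 223, 219, 219, 213, 191, 124, 100, 95, 96, 96, 96]
0.0125 [130, 131, 131, 126, 120, 115, 122, 157, 206, 218, 221, 223, 225, 223, 224, 220, 218, 201, 187, 180, 176, 176, 172, 159, 135, 110, 96, 95]
```

play_rows(
  gripper=[0.54, 0.56, 0.56, 0.56, 0.56],
  translation=[
    [0, 0, 0],
    [0, 0, 0],
    [0, 0, 0],
    [0, 0, 0],
    [0, 0, 0],
  ],
  roll=[0, 0, 0, 0, 0],
)

```text
time_s: 23.37
ee_pos: [0.5901, 0.1876, 0.0541]
eef_rot: [0.001, 0.092, 0.996, -0.002]
wrist_force: [-4.6, -11.1, 9.4]
width: 0.0376
gripper_force: 5.4
```

```bash
python3 -c "
from h import *
tt('s5')"
```

```text
t 23.3667 pos [0.5901 0.1876 0.0541] yaw 79.47 zz -1.0 w 0.0376 F [ -4.6 -11.1   9.4] g 5.422569662332535
roll -0.0011 shift [0.0056 0.0108 0.0053]
jaw shift mm [(np.float64(221.4565972222222), 37.0), (np.float64(223.07942708333334), 36.5), (np.float64(244.484375), 37.5)]
box top x mm (orig 20..46) 26.500000000000078 45.00000000000009 19.0
z.04 [47, 49, 50, 48, 53, 60, 64, 73, 76, 82, 88, 93, 102, 106, 109, 123, 147, 163, 170, 173, 172, 173, 171, 171, 172, 171, 171, 172, 174, 173, 170, 166, 157, 151, 138, 119, 101, 96, 95, 95, 94, 96, 98, 98, 94, 83, 84, 135, 198, 228, 235, 236, 238, 239, 239, 238, 232, 218, 200, 178, 165, 160, 156, 147, 129, 109, 97, 94]
top [136, 170, 190, 182, 166, 104, 90, 171, 244, 254, 254, 254, 254, 254, 254, 253, 253, 253, 254, 254, 252, 229, 201, 206, 208, 209, 205, 183]
-0.0125 [96, 94, 92, 90, 81, 71, 65, 99, 188, 205, 223, 221, 222, 223, 221, 224, 221, 223, 219, 219, 213, 190, 123, 99, 95, 96, 96, 96]
0.0125 [130, 131, 132, 127, 120, 115, 122, 157, 206, 218, 221, 223, 225, 223, 224, 220, 219, 202, 187, 179, 176, 175, 172, 159, 134, 111, 97, 95]
```

The box stayed still between the last two readings, so it now touches both jaws. Contact was at a shift of about 34.3 mm, which puts half travel at about 41.5 mm. I'll keep squeezing in steps.

play_rows(
  gripper=[0.58, 0.6, 0.62, 0.62, 0.62, 0.62],
  translation=[
    [0, 0, 0],
    [0, 0, 0],
    [0, 0, 0],
    [0, 0, 0],
    [0, 0, 0],
    [0, 0, 0],
  ],
  roll=[0, 0, 0, 0, 0, 0],
)

```text
time_s: 24.17
ee_pos: [0.5906, 0.1896, 0.0546]
eef_rot: [0.002, 0.091, 0.996, -0.0]
wrist_force: [-0.7, -1.9, 8.4]
width: 0.0331
gripper_force: 22.0
```

```bash
python3 -c "
from h import *
tt('s6')" | grep -v -e z.04 -e '^-\?0.0'
```

```text
t 24.1667 pos [0.5906 0.1896 0.0546] yaw 79.56 zz -1.0 w 0.0331 F [-0.7 -1.9  8.4] g 21.958488011732697
roll -0.0001 shift [0.0062 0.0004 0.0078]
jaw shift mm [(np.float64(202.73914930555554), 40.0), (np.float64(212.58984375), 40.5), (np.float64(217.12326388888889), 39.5)]
box top x mm (orig 20..46) 26.500000000000078 45.00000000000009 19.0
top [143, 115, 153, 178, 168, 105, 90, 170, 244, 254, 254, 254, 254, 254, 254, 253, 253, 253, 254, 254, 252, 229, 201, 205, 208, 208, 204, 183]
```

play_rows(
  gripper=[0.628, 0.635, 0.635, 0.635, 0.635],
  translation=[
    [0, 0, 0],
    [0, 0, 0],
    [0, 0, 0],
    [0, 0, 0],
    [0, 0, 0],
  ],
  roll=[0, 0, 0, 0, 0],
  newtons=30,
)

```text
time_s: 24.88
ee_pos: [0.5908, 0.1905, 0.0546]
eef_rot: [0.002, 0.091, 0.996, 0.001]
wrist_force: [0.8, 0.8, 7.1]
width: 0.0316
gripper_force: 10.8
```

```bash
python3 -c "
from h import *
tt('s7')" | grep -v -e z.04 -e '^-\?0.0'
```

```text
t 24.8833 pos [0.5908 0.1905 0.0546] yaw 79.58 zz -1.0 w 0.0316 F [0.8 0.8 7.1] g 10.796250476996647
roll 0.0001 shift [ 0.0064 -0.0043  0.0081]
jaw shift mm [(np.float64(202.69401041666666), 40.5), (np.float64(209.92664930555554), 41.0), (np.float64(217.49826388888889), 40.0)]
box top x mm (orig 20..46) 26.500000000000078 45.00000000000009 19.0
top [164, 117, 136, 168, 167, 105, 91, 170, 244, 254, 254, 254, 253, 254, 254, 253, 253, 253, 254, 254, 252, 229, 201, 206, 208, 208, 205, 184]
```

play_rows(
  gripper=[0.64, 0.645, 0.645, 0.645, 0.645, 0.645, 0.645, 0.645],
  translation=[
    [0, 0, 0],
    [0, 0, 0],
    [0, 0, 0],
    [0, 0, 0],
    [0, 0, 0],
    [0, 0, 0],
    [0, 0, 0],
    [0, 0, 0],
  ],
  roll=[0, 0, 0, 0, 0, 0, 0, 0],
)

```text
time_s: 25.85
ee_pos: [0.5909, 0.191, 0.0547]
eef_rot: [0.002, 0.091, 0.996, 0.001]
wrist_force: [1.9, 2.3, 7.4]
width: 0.0304
gripper_force: 12.4
```

```bash
python3 -c "
from h import *
tt('s8')
xs=np.arange(-.066,.06,.002)
print(manip.get_state()['time_s'])" | grep -v -e z.04
```

```text
t 25.85 pos [0.5909 0.191  0.0547] yaw 79.6 zz -1.0 w 0.0304 F [1.9 2.3 7.4] g 12.400121933897026
roll 0.0003 shift [ 0.0063 -0.0065  0.0084]
jaw shift mm [(np.float64(207.0933159722222), 40.5), (np.float64(215.02734375), 41.0), (np.float64(220.77083333333334), 40.0)]
box top x mm (orig 20..46) 26.500000000000078 45.00000000000009 19.0
top [164, 117, 136, 167, 166, 106, 90, 170, 244, 254, 254, 254, 254, 254, 254, 253, 253, 253, 254, 254, 252, 229, 200, 205, 208, 208, 205, 183]
-0.0125 [96, 97, 97, 94, 92, 84, 70, 100, 188, 204, 222, 220, 222, 223, 220, 223, 221, 224, 220, 219, 213, 190, 124, 100, 96, 95, 95, 96]
0.0125 [101, 122, 131, 126, 119, 115, 123, 157, 206, 217, 221, 223, 225, 223, 224, 219, 218, 201, 186, 178, 176, 176, 172, 159, 133, 110, 95, 95]
26.15
```

```bash
python3 - <<'E'
from h import *
xs=np.arange(-.07,.03,.0005);ys=[-.010,-.005,0,.005,.010]
def edge(f,n,lo,hi):   # jaw-top span: bright run at z=.05, half level
    p=prof(cv2.imread(f"pics/{f}.png"),.05,ys,xs,n).astype(float); return p
for n,fs in(("top",["top0","t3","s4t","s5t","s6t","s7t","s8t"]),("scene",["scene3","s1","s2","s3","s4","s5","s6","s7","s8"])):
    P={f:edge(f,n,0,0) for f in fs}
    ref=P["t3" if n=="top" else "s3"]; r0=32
    c=int((-.034+.032+.07)/.0005); w=20
    a=ref[c-w:c+w];a=a-a.mean()
    for f in fs:
        b=[];
        for k in range(-72,30):
            q=P[f][max(0,c-w+k):c+w+k]
            b.append(1e9 if len(q)<2*w else np.mean((a-(q-q.mean()))**2))
        k=int(np.argmin(b));d=0
        if 0<k<len(b)-1 and b[k-1]<1e8: d=(b[k-1]-b[k+1])/(2*(b[k-1]+b[k+1]-2*b[k]))
        print(n,f,"jaw",round(32+(k-72+d)*.5,2),round(b[k]))
E
```

```text
top top0 jaw -0.58 13
top t3 jaw 31.99 0
top s4t jaw 35.43 7
top s5t jaw 36.54 3
top s6t jaw 39.7 10
top s7t jaw 40.47 3
top s8t jaw 40.48 3
scene scene3 jaw 23.78 126
scene s1 jaw 8.47 46
scene s2 jaw 20.04 2
scene s3 jaw 32.0 0
scene s4 jaw 35.33 3
scene s5 jaw 36.54 1
scene s6 jaw 39.88 3
scene s7 jaw 40.44 3
scene s8 jaw 40.4 3
```

play_rows(
  gripper=[0.65, 0.655, 0.655, 0.655, 0.655],
  translation=[
    [0, 0, 0],
    [0, 0, 0],
    [0, 0, 0],
    [0, 0, 0],
    [0, 0, 0],
  ],
  roll=[0, 0, 0, 0, 0],
)

```text
time_s: 26.57
ee_pos: [0.5909, 0.1911, 0.0547]
eef_rot: [0.002, 0.091, 0.996, 0.001]
wrist_force: [2.0, 4.7, 7.0]
width: 0.0298
gripper_force: 25.1
```

```bash
python3 -c "
from h import *
tt('s9')" | grep -v -e z.04
```

```text
t 26.5667 pos [0.5909 0.1911 0.0547] yaw 79.61 zz -1.0 w 0.0298 F [2.  4.7 7. ] g 25.050684349844232
roll 0.0005 shift [ 0.0065 -0.0074  0.0087]
jaw shift mm [(np.float64(207.70659722222226), 40.5), (np.float64(213.56770833333334), 41.0), (np.float64(223.61067708333334), 40.0)]
box top x mm (orig 20..46) 26.500000000000078 45.00000000000009 19.0
top [164, 117, 136, 168, 167, 105, 91, 170, 244, 254, 254, 254, 254, 254, 254, 253, 253, 253, 254, 254, 252, 229, 201, 205, 208, 208, 204, 183]
-0.0125 [94, 95, 95, 95, 92, 85, 69, 99, 188, 204, 222, 220, 221, 223, 220, 223, 221, 223, 219, 219, 213, 191, 124, 99, 93, 95, 95, 95]
0.0125 [101, 122, 131, 125, 119, 114, 121, 157, 207, 217, 220, 222, 225, 222, 224, 220, 218, 201, 187, 179, 176, 176, 172, 158, 133, 110, 95, 95]
```

The trigger is now fully squeezed and pinched against the handle. The jaw is 8.45 mm past the third stroke, of which about 2.2 mm went into pushing the box home, so the pad is in about 6.2 to 6.5 mm of its 14.5 mm. That is about half and well short of the stop. Another stroke would end with the trigger barely squeezed, so I'm handing in now.

```bash
python3 -c "
from workcell import manip
print(manip.sign_off())"
```

```text
the job is handed in; nothing more can be done
None
```

The job is handed in with the box flat on the bed, pressed between the pad and the fixed jaw, and the trigger still held fully squeezed; by camera measurement the pad is in about 6.2–6.5 mm of its 14.5 mm travel (roughly 44%, a little under half).

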